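# Wedge a truing stand off its levelling feet

## Task

I need to turn the two levelling feet at the right-hand end (the robot's right, away from the handwheel) of the wheel truing stand. Take the wooden wedge, slide it thin end first, flat on the bench, between those two feet and under the edge of the base, and push it in until both feet have just lifted clear of the bench, 2 to 6 mm, with the left-hand feet still standing and the stand not shoved along. Keep the robot itself off the stand, leave the other things where they are, and finish while still holding the wedge in place there, for I turn the feet as you hold.

Things in the scene. Friction and masses are not known exactly. Their poses are not given: they have to be found in the camera images.
- wedge_mid (a point): centre of the loose beech levelling wedge lying on its flat underside: 170 mm long (x axis, thin tip at +x), 45 mm wide (y), tapering evenly from 3 mm thick at the tip to 33 mm at the butt, 100 g, z up. This point is 85 mm from the tip and 9 mm above the underside. Best gripped across its width some 55 mm behind this point, where it is about 28 mm high.
- wedge_tip (a point): middle of the wedge's thin front edge, 1.5 mm above its underside, 85 mm ahead of wedge_mid; axes as wedge_mid.
- wedge: the wedge itself; origin on its underside, 9 mm below wedge_mid, same axes. Its sloping top and its underside are waxed; driving it under the stand takes 5 to 18 N.
- stand: empty wheel truing stand (grey base plate, two metal uprights, caliper arm), loose on the bench, 1.8 to 2.9 kg. Origin on the bench under the base's middle, z up; x roughly to the robot's left: right-hand end (to be lifted) x = -120 mm, black handwheel at +130. Base plate 240 (x) by 200 mm, 8 thick, underside 12 up. Uprights at x = +-66 mm, 265 high; caliper arm to y = -175, 160 high.
- base_edge (a point): middle of the base plate's lower edge at the right-hand end, 12 mm above the bench at the start; axes as the stand. The edge first bears on the wedge 51 mm behind its tip; from there each 1 mm of push lifts the right-hand feet about 0.16 mm. Only the low plate, its feet and foot nuts (32 mm high) lie between here and the right-hand upright.
- foot_near (a point): underside centre of the right-hand levelling foot nearer the robot, a rubber disc 26 mm across at x = -100, y = +80 mm of the stand; the gap between the two right-hand feet is 134 mm wide and 12 mm high. Its height is the foot's clearance (0 when standing).
- foot_far (a point): the same for the right-hand foot farther from the robot, at x = -100, y = -80 mm of the stand.
- foot_left_near (a point): underside centre of the left-hand foot nearer the robot.
- foot_left_far (a point): underside centre of the left-hand foot farther from the robot.
- packer: bystander: plain parallel beech packer block, 130 x 45 x 30 mm, not tapered; origin under its middle, length along its x.
- hub: bystander: spare aluminium hub standing on end, 56 mm across, 88 mm high; origin under its middle.
- nipple_jar: bystander: clear jar with black cap, 48 mm across, 62 mm high; origin under its middle.
- screwdriver: bystander: screwdriver lying on the bench, 190 mm long along its x.
There are look-alikes about, which are no part of the job. What is shaped like the wedge but black or green is not meant.

How it is judged:
On the way, in this order (a step that is already met when the one before it is completed fails the run):
1. the wedge's tip is under the right-hand end of the base, between its two feet, flat on the bench (x of wedge_tip in the frame of stand above -0.11 m and y of wedge_tip in the frame of stand between -0.055 and 0.055 m and height (world z) of wedge_tip below 0.006 m), for 0.1 s.
2. both right-hand feet have lifted clear of the bench (height (world z) of each of foot_near, foot_far above 0.002 m), for 0.2 s.
At the end, for the whole second after the job is handed in: Right-hand feet 2 to 6 mm up, left-hand feet on the bench (1.5 mm); wedge flat, tip 10 mm or more under the base, within 55 mm of its middle, carrying the stand (over 1.5 N) and held by the fingers (over 1 N); robot off the stand; stand still, within 20 mm of its start (all of step 1 and all of step 2 and height (world z) of each of foot_near, foot_far below 0.006 m and height (world z) of each of foot_left_near, foot_left_far below 0.0015 m and angle between wedge_mid's own z axis and vertical below 0.05 rad and contact force between wedge and stand above 1.5 N and contact force between the fingers and wedge above 1 N and contact force between each of the arm, the fingers and stand below 0.5 N and contact force between packer and stand below 0.3 N and distance of stand from where it was at the start of the episode below 0.02 m and linear speed of each of stand, wedge below 0.01 m/s); the arm keeps its last pose, push and grip.
It fails at once if the stand is shoved along the bench by more than 25 mm (distance of stand from where it was at the start of the episode above 0.025 m).
It fails at once if the right-hand end is raised by more than 12 mm (height (world z) of any of foot_near, foot_far above 0.012 m).
It fails at once if the robot pushes on the stand with more than 3 N (contact force between any of the arm, the fingers and stand above 3 N).
It fails at once if the packer, hub, jar or screwdriver is moved by more than 30 mm (distance of any of packer, hub, nipple_jar, screwdriver from where it was at the start of the episode above 0.03 m).
It also fails if it takes over 42 s, if anything falls off the work surface, if the arm or the gripper's body presses on something with over 40 N, if the wrist force passes 120 N, or if a joint passes its speed limit or range.

## Robot

A 7-joint arm with a two-finger parallel gripper is mounted at the origin on the work surface. World frame = base frame: x ahead of the robot, y to its left, z up, the work surface at z = 0. Lengths are in m, angles in rad, forces in N, time in s.
With the tool pointing down it reaches from about 0.425 to 0.875 m from the base axis. Payload 8.4 kg.
Tool frame: the origin (TCP) lies at the very end of the fingers, on their centre line; the grasp point (between the pads) lies 19 mm behind it; z points along the fingers, y is the direction in which the jaws open and shut (so a half turn about z gives the same grasp; the last joint's range is limited). The gripper opens to 87 mm and grips with 3 to 60 N. Pads are 19 mm wide; open, the fingers measure 117 mm over their backs; the gripper's body (75 mm by 190 mm) begins 51 mm behind the grasp point.
Start: joints at [-1.422, 0.333, 0.04, 1.465, -0.013, 1.343, -0.059], TCP at [0.159, 0.63, 0.223] pointing down, gripper open.
Joint ranges: [-2.58, 2.58], [-0.38, 2.09], [-1.3, 1.39], [0.25, 2.4], [-1.5, 4.64], [0.08, 2.09], [-2.65, 2.65]. Speed limits (rad/s): [2.22, 2.22, 2.79, 2.79, 3.14, 3.14, 3.14].

## Interface

Orientations are given as a unit quaternion [w, x, y, z].
In Python, from workcell import monitor, vision, job gives the robot as it stands. The module is installed in compiled form; this text tells all that it offers.
- The arm moves only by the shell command python3 -m jog 'ROWS' [FORCE]. ROWS is JSON, a list of rows, each an object of numbers: "rx", "ry", "rz": the turn, a rotation vector about the tool's x, y, z in degrees; "tx", "ty", "tz": the shift along the tool's x, y, z in m; "hand": the closure, from 0 (fully open) to 1 (shut). A call has 1 to 12 rows; each row is the pose to reach, as a shift and turn from the pose commanded when the call began, along the tool's axes at that moment; what a row does not reach only later rows make up. A row lasts 1/8 s, in which the tool goes at most 62.5 mm and 10.7 degrees, less where a joint would pass 70% of its speed; a pose out of reach is approached as far as the arm can. A call with a gripper value outside its range is refused whole. The fingers move at their own pace and stop on an object; FORCE is the grip in N (left out, the last holds). Time passes only in rows, so rows that repeat a pose let the fingers close. It gives the time, the measured TCP pose, the force and the opening at its end, in the units of the state.
- monitor.get_state(): the state, without advancing time (a new reading comes with each control period).
- vision.get_image(name): name is "scene" or "top" or "wrist"; returns the picture (400x640x3 uint8, red, green, blue); there is no depth.
- vision.camera_info(name): a dict with "fovy" (degrees; the focal length in pixels is half the picture's height over the tangent of half this angle, whatever the lens; pixels are square), "cx", "cy" (the principal point, pixels), "eye" and "rotation" of the camera in the world; the wrist camera has in their place "mount" (4x4, takes a point from camera to tool coordinates, whose origin is the TCP and whose axes are the flange's). Camera axes: x right, y down, z forward; pixel columns grow to the right and rows downward; lengths in m; the calibration is good to about 2 mm. A picture is of the moment at which its call begins: read the wrist's pose just before it. camera_info takes no time and is no camera call.
- job.finish_job(): hands the job in, once; it reports no verdict.
Trained networks look in the newest picture that a camera, given by its name, has taken for a name from the list of things; names that differ only in an ending like _2 or _b are one class to them, and where a whole thing is asked for, a point or a joint stands for the part that bears it (a point fixed in the world has none). Each returns a list of dicts, best first, with "p" (0 to 1); they miss things now and then, are a little off and sometimes report something else, mostly with a low value. They report only what shows in the picture. A call takes as long as a camera call. They do not tell look-alikes from the thing itself.
- vision.search_frame(label, camera): "extent" ([left, top, right, bottom] in pixels, round what is visible of it).
- vision.outline_of(label, camera): "region" (400x640 bool, what is visible of it) and "extent" ([left, top, right, bottom] in pixels, round what is visible of it).
- vision.pinpoint(label, camera): "xy" ([column, row] in pixels: a listed point, or the origin of a listed thing).
The state is a dict: "t": time; "q": joint angles; "dq": joint speeds; "effort": joint torques, N m; "position": TCP position; "tool_rot": TCP orientation; "ft_force": force on the tool from outside, world axes, zero at the start; "moment": the same for the moment, N m; "width": opening from 0.0 (shut) to 1.0 (fully open).
Only numpy, scipy, OpenCV 4.12 (cv2) and the standard library are available. Lean on these libraries where they do the work, as an engineer would, in place of code of your own. Each camera call takes 0.05 s, during which the arm holds its last target.

## Working session

There is one attempt and no reset: what is moved stays moved. The work goes in short steps, Python scripts to look and compute and a shell command to move; the robot and the scene stay as the last step left them, time stands still between calls to the robot, and variables do not carry over. Pictures are saved under pics/ and viewed, and the job is handed in when it is done.

```bash
mkdir -p pics; python3 - <<'E'
from workcell import monitor, vision
import cv2
s=monitor.get_state(); print({k:s[k] for k in s})
for n in ("scene","top"):
    im=vision.get_image(n); cv2.imwrite(f"pics/{n}0.png",im[...,::-1])
    print(n,vision.camera_info(n))
print(vision.camera_info("wrist"))
for l in ("wedge_mid","wedge_tip","base_edge","foot_near","foot_far","stand","packer"):
    for c in ("scene","top"):
        print(l,c,[(d["xy"],round(d["p"],2)) for d in vision.pinpoint(l,c)][:5])
print(monitor.get_state()["t"])
E
```

```text
{'t': 0.0, 'q': array([-1.42218393,  0.3339123 ,  0.03985211,  1.46626835, -0.01340127,
        1.34331032, -0.0585266 ]), 'dq': array([ 0.00075653,  0.00054528, -0.00064311,  0.00156177, -0.00038624,
       -0.00104906,  0.00016956]), 'effort': array([-1.94712095e-05, -6.56392121e+01,  1.33483585e+00, -4.03783572e+01,
       -5.97336330e-02,  4.50682640e-02,  1.81993751e-04]), 'position': array([0.15933371, 0.62968033, 0.22165951]), 'tool_rot': array([-4.98064726e-05,  1.23601049e-01,  9.92331655e-01, -8.14766117e-04]), 'ft_force': array([ 0.30355585,  0.08113827, -0.45708063]), 'moment': array([-0.05283472,  0.00069816,  0.01064629]), 'width': 0.9999393959742943}
scene {'fovy': 42.339170375535204, 'cx': 325.38329506815575, 'cy': 190.76979877192792, 'eye': array([1.45527548, 0.11736922, 1.10490358]), 'rotation': array([-0.22263086,  0.56532936,  0.74249822, -0.28201879])}
top {'fovy': 42.30865268255917, 'cx': 321.4457991281147, 'cy': 200.32803176100003, 'eye': array([ 0.43158027, -0.12223468,  1.41742248]), 'rotation': array([-0.03204533,  0.71140413, -0.70171335,  0.0218089 ])}
{'f
[... 703 characters left out ...]
ip scene [([494.7, 165.6], 0.98), ([324.5, 176.3], 0.97), ([206.6, 166.7], 0.83), ([137.6, 177.5], 0.65), ([289.5, 147.3], 0.63)]
wedge_tip top [([537.6, 185.1], 0.91), ([335.9, 238.2], 0.79), ([164.7, 304.4], 0.77), ([389.0, 274.1], 0.68), ([466.2, 217.9], 0.68)]
base_edge scene [([393.7, 211.6], 0.59), ([276.3, 213.1], 0.5)]
base_edge top [([258.1, 204.3], 0.82)]
foot_near scene [([410.0, 197.3], 0.61)]
foot_near top [([245.8, 234.5], 0.96), ([411.9, 130.0], 0.25)]
foot_far scene [([393.6, 240.6], 0.85)]
foot_far top [([251.9, 176.0], 0.9), ([353.8, 122.3], 0.59)]
stand scene [([436.3, 228.9], 0.79)]
stand top [([217.6, 199.5], 0.74)]
packer scene []
packer top [([374.0, 174.9], 0.61)]
0.8
```

View pics/scene0.png

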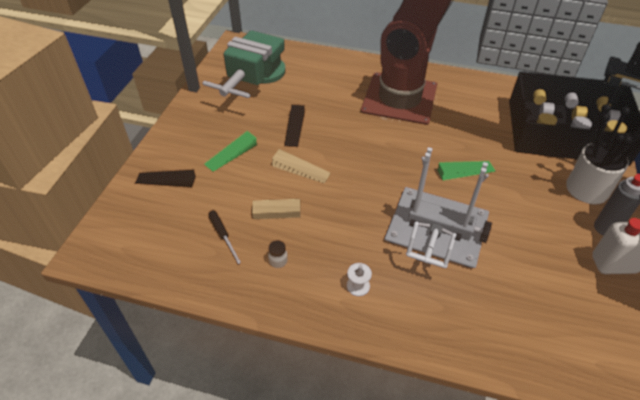

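View pics/top0.png

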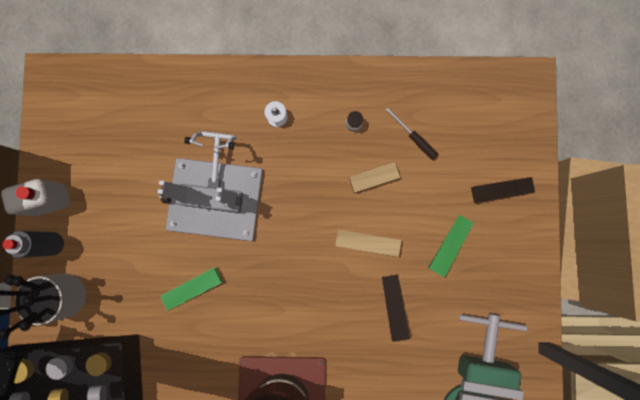

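```bash
cat > h.py <<'E'
import numpy as np
from scipy.spatial.transform import Rotation as R
from workcell import monitor, vision
def rot(q): return R.from_quat([q[1],q[2],q[3],q[0]]).as_matrix()
def cam(n, s=None):
    i=vision.camera_info(n); f=200/np.tan(np.radians(i["fovy"]/2))
    if n=="wrist":
        s=s or monitor.get_state(); M=np.array(i["mount"]); T=rot(s["tool_rot"])
        return f,i["cx"],i["cy"],np.array(s["position"])+T@M[:3,3],T@M[:3,:3]
    return f,i["cx"],i["cy"],np.array(i["eye"]),rot(i["rotation"])
def ray(c,uv,z):
    f,cx,cy,e,Rm=c; d=Rm@np.array([(uv[0]-cx)/f,(uv[1]-cy)/f,1]); return e+d*(z-e[2])/d[2]
def proj(c,P):
    f,cx,cy,e,Rm=c; p=Rm.T@(np.asarray(P)-e); return np.array([cx+f*p[0]/p[2],cy+f*p[1]/p[2]])
E
python3 - <<'E'
import cv2,numpy as np
from h import *
a=cv2.imread("pics/scene0.png")[130:230,220:350]; b=cv2.imread("pics/top0.png")[155:270,320:420]
a=cv2.resize(a,(520,400),interpolation=cv2.INTER_CUBIC); b=cv2.resize(b,(260,300),interpolation=cv2.INTER_CUBIC)
o=np.zeros((400,790,3),np.uint8); o[:,:520]=a; o[:300,525:785]=b; cv2.imwrite("pics/crop1.png",o)
t=cam("top");s=cam("scene")
print("top test",ray(t,(368,243),.0),ray(s,(300,166),0))
print("tips", ray(t,(335.9,238.2),.0015), ray(s,(324.5,176.3),.0015))
print("feet",ray(t,(245.8,234.5),0),ray(t,(251.9,176),0),"edge",ray(t,(258.1,204.3),.012),"stand",ray(t,(217.6,199.5),0))
print("scene feet",ray(s,(410,197.3),0),ray(s,(393.6,240.6),0),ray(s,(393.7,211.6),.012),ray(s,(436.3,228.9),0))
for n,uv in dict(packer=(375,177),hub=(276,115),jar=(355,121),sd=(412,134)).items(): print(n,ray(t,uv,.02))
E
```

```text
top test [ 0.42448609 -0.22968696  0.        ] [ 0.41161375 -0.23140358  0.        ]
tips [ 0.43630494 -0.14190876  0.0015    ] [ 0.43428968 -0.14874756  0.0015    ]
feet [0.44292068 0.10518929 0.        ] [0.60457457 0.09238811 0.        ] edge [0.52556283 0.07170266 0.012     ] stand [0.53814774 0.18559473 0.        ]
scene feet [0.44639489 0.10791659 0.        ] [0.61089332 0.08973098 0.        ] [0.52190202 0.07282037 0.012     ] [0.54063041 0.19453531 0.        ]
packer [ 0.60359503 -0.24584695  0.02      ]
hub [0.7717695  0.02709948 0.02      ]
jar [ 0.75741453 -0.1901118   0.02      ]
sd [ 0.72308631 -0.3460329   0.02      ]
```

View pics/crop1.png

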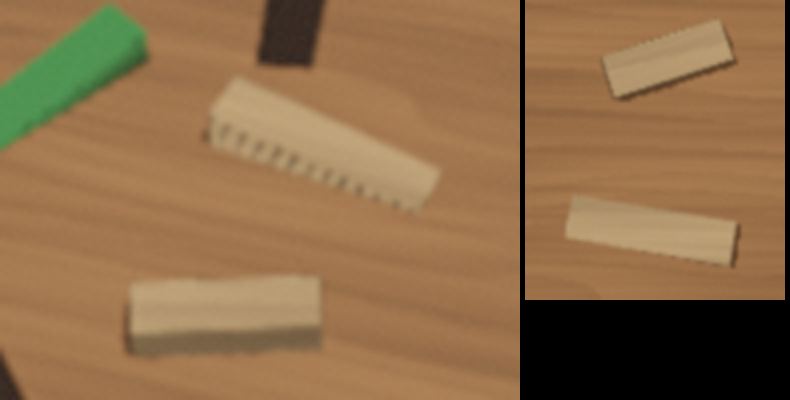

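The wedge wanted is the plain beech one with its thin tip at top-image (336,238) and butt at (402,246). Other things it could be taken for:
- black wedges at (395,307) and (503,190)
- green wedges at (450,247) and (191,288)
- the beech packer at (375,177), which has parallel sides in the crop

In the crop the taper is clear at scene (324,176) for the tip and (275,160) for the butt.

```bash
cat >> h.py <<'E'
def go(P, s=None):
    s=s or monitor.get_state(); return rot(s["tool_rot"]).T@(np.asarray(P)-s["position"])
E
python3 - <<'E'
from h import *
print(rot(monitor.get_state()["tool_rot"]).round(3))
for p in [(0.159,0.63,.36),(0.5,0.25,.37),(.5,0,.37),(.42,-.27,.30)]: print(p,go(p).round(3))
E
```

```text
[[-0.969  0.245 -0.   ]
 [ 0.245  0.969  0.   ]
 [ 0.     0.    -1.   ]]
(0.159, 0.63, 0.36) [ 0.    -0.    -0.137]
(0.5, 0.25, 0.37) [-0.423 -0.285 -0.147]
(0.5, 0, 0.37) [-0.485 -0.527 -0.147]
(0.42, -0.27, 0.3) [-0.473 -0.809 -0.077]
```

```bash
python3 -m jog '[{"tz":-0.06,"rz":7},{"tz":-0.12,"rz":14},{"tz":-0.147,"rz":21,"tx":-0.02,"ty":-0.02},{"tz":-0.147,"tx":-0.07,"ty":-0.05,"rz":28},{"tz":-0.147,"tx":-0.12,"ty":-0.08,"rz":35},{"tz":-0.147,"tx":-0.17,"ty":-0.11,"rz":42},{"tz":-0.147,"tx":-0.22,"ty":-0.14,"rz":49},{"tz":-0.147,"tx":-0.27,"ty":-0.17,"rz":56},{"tz":-0.147,"tx":-0.32,"ty":-0.2,"rz":63},{"tz":-0.147,"tx":-0.37,"ty":-0.24,"rz":70},{"tz":-0.147,"tx":-0.42,"ty":-0.285,"rz":77},{"tz":-0.147,"tx":-0.44,"ty":-0.34,"rz":84}]' 10; python3 - <<'E'
from h import *
s=monitor.get_state();print(s["position"],s["q"].round(2));print(rot(s["tool_rot"]).round(3))
for p in [(.5,0,.37),(.43,-.25,.33)]: print(p,go(p).round(3))
E
```

```text
[0.15939903 0.63014514 0.22259465] [-1.42  0.33  0.04  1.47 -0.01  1.34 -0.06]
[[-0.969  0.245 -0.   ]
 [ 0.245  0.969  0.   ]
 [ 0.     0.    -1.   ]]
(0.5, 0, 0.37) [-0.485 -0.527 -0.147]
(0.43, -0.25, 0.33) [-0.478 -0.787 -0.107]validation failed for argument at $[0]...
```

```bash
python3 -m jog '[{"rx":0,"ry":0,"rz":7,"tx":0,"ty":0,"tz":-0.06,"hand":0}]' 10; python3 - <<'E'
from h import *
s=monitor.get_state();print(s["t"],s["position"],s["q"].round(2))
E
```

```text
t: 0.92
position: [0.1589, 0.6278, 0.2781]
tool_rot: [0.0, 0.185, 0.983, -0.005]
ft_force: [-0.1, 1.4, 0.6]
width: 1.0
0.925 [0.1589309  0.62775349 0.27812805] [-1.44  0.32  0.06  1.38 -0.02  1.46 -0.18]
```

```bash
python3 - <<'E'
from h import *
h=np.radians(165.8-7); X=np.array([np.cos(h),np.sin(h)]);Y=np.array([X[1],-X[0]])
for p in [(.18,.61),(0.35,0.45),(0.48,0.25),(.5,.1),(.5,0),(.44,-.25)]:
  d=np.array(p)-[.1593,.63];print(p,(d@X).round(3),(d@Y).round(3))
E
```

```text
(0.18, 0.61) -0.027 -0.011
(0.35, 0.45) -0.243 -0.099
(0.48, 0.25) -0.436 -0.238
(0.5, 0.1) -0.509 -0.371
(0.5, 0) -0.545 -0.464
(0.44, -0.25) -0.58 -0.719
```

```bash
python3 -m jog '[{"rx":0,"ry":0,"rz":7,"tx":0,"ty":0,"tz":-0.06,"hand":0},{"rx":0,"ry":0,"rz":14,"tx":-0.03,"ty":-0.01,"tz":-0.09,"hand":0},{"rx":0,"ry":0,"rz":21,"tx":-0.08,"ty":-0.03,"tz":-0.09,"hand":0},{"rx":0,"ry":0,"rz":28,"tx":-0.13,"ty":-0.05,"tz":-0.09,"hand":0},{"rx":0,"ry":0,"rz":35,"tx":-0.19,"ty":-0.075,"tz":-0.09,"hand":0},{"rx":0,"ry":0,"rz":42,"tx":-0.24,"ty":-0.1,"tz":-0.09,"hand":0},{"rx":0,"ry":0,"rz":49,"tx":-0.29,"ty":-0.13,"tz":-0.09,"hand":0},{"rx":0,"ry":0,"rz":56,"tx":-0.34,"ty":-0.17,"tz":-0.09,"hand":0},{"rx":0,"ry":0,"rz":63,"tx":-0.39,"ty":-0.205,"tz":-0.09,"hand":0},{"rx":0,"ry":0,"rz":70,"tx":-0.436,"ty":-0.24,"tz":-0.09,"hand":0},{"rx":0,"ry":0,"rz":77,"tx":-0.47,"ty":-0.29,"tz":-0.09,"hand":0},{"rx":0,"ry":0,"rz":77,"tx":-0.5,"ty":-0.34,"tz":-0.09,"hand":0}]' 10; python3 - <<'E'
from h import *
s=monitor.get_state();print(s["t"],s["position"],s["q"].round(2));print(rot(s["tool_rot"]).round(3))
for p in [(.5,0,.37),(.43,-.25,.35),(.41,-.32,.35)]: print(p,go(p).round(3))
E
```

```text
t: 2.42
position: [0.503, 0.1301, 0.3726]
tool_rot: [0.0, 0.757, 0.654, 0.0]
ft_force: [-0.0, 0.2, -0.6]
width: 0.996
2.425 [0.50304665 0.13006993 0.37260556] [-0.91  0.01  0.58  1.54 -0.    1.59 -0.47]
[[ 0.145  0.989  0.   ]
 [ 0.989 -0.145  0.   ]
 [ 0.     0.    -1.   ]]
(0.5, 0, 0.37) [-0.129  0.016  0.003]
(0.43, -0.25, 0.35) [-0.387 -0.017  0.023]
(0.41, -0.32, 0.35) [-0.459 -0.027  0.023]
```

```bash
python3 -m jog '[{"rx":0,"ry":0,"rz":0,"tx":-0.06,"ty":0,"tz":0,"hand":0},{"rx":0,"ry":0,"rz":0,"tx":-0.12,"ty":0.01,"tz":0,"hand":0},{"rx":0,"ry":0,"rz":0,"tx":-0.18,"ty":0.005,"tz":0.02,"hand":0},{"rx":0,"ry":0,"rz":0,"tx":-0.24,"ty":0,"tz":0.05,"hand":0},{"rx":0,"ry":0,"rz":0,"tx":-0.3,"ty":-0.01,"tz":0.08,"hand":0},{"rx":0,"ry":0,"rz":0,"tx":-0.36,"ty":-0.015,"tz":0.11,"hand":0},{"rx":0,"ry":0,"rz":0,"tx":-0.41,"ty":-0.02,"tz":0.13,"hand":0},{"rx":0,"ry":0,"rz":0,"tx":-0.41,"ty":-0.02,"tz":0.13,"hand":0},{"rx":0,"ry":0,"rz":0,"tx":-0.41,"ty":-0.02,"tz":0.13,"hand":0}]' 10; python3 - <<'E'
from h import *
import cv2
s=monitor.get_state();print(s["t"],s["position"],s["q"].round(2))
im=vision.get_image("wrist"); cv2.imwrite("pics/w1.png",im[...,::-1]); c=cam("wrist",s)
for l,z in (("wedge_mid",.009),("wedge_tip",.0015),("wedge",0)):
    for d in vision.pinpoint(l,"wrist")[:3]: print(l,d["xy"],round(d["p"],2),ray(c,d["xy"],z).round(4))
E
```

```text
t: 3.55
position: [0.4244, -0.2706, 0.2426]
tool_rot: [-0.0, 0.756, 0.654, -0.0]
ft_force: [-0.0, 0.9, -0.4]
width: 1.001
3.55 [ 0.42436253 -0.27057772  0.24262629] [-0.6  -0.03  1.09  1.82  0.03  1.33  0.33]
wedge_mid [309.3, 131.1] 0.62 [ 0.4225 -0.2275  0.009 ]
wedge_mid [177.6, 207.8] 0.6 [ 0.2504 -0.2956  0.009 ]
wedge_mid [332.8, 298.9] 0.59 [ 0.4209 -0.4493  0.009 ]
wedge_tip [243.9, 184.9] 0.83 [ 0.3342 -0.2806  0.0015]
wedge_tip [387.0, 318.0] 0.76 [ 0.4909 -0.4952  0.0015]
wedge_tip [312.4, 42.5] 0.72 [ 0.4394 -0.1361  0.0015]
wedge [310.8, 125.6] 0.78 [ 0.4249 -0.2225  0.    ]
wedge [450.6, 367.2] 0.69 [ 0.5763 -0.5941  0.    ]
wedge [183.0, 209.9] 0.64 [ 0.2521 -0.3018  0.    ]
```

View pics/w1.png

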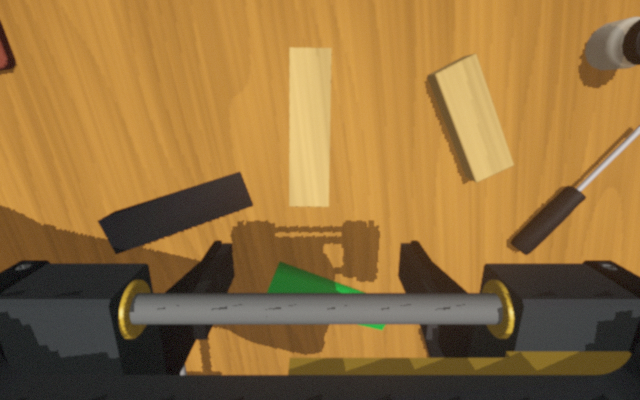

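```bash
python3 - <<'E'
from h import *
import cv2
s=monitor.get_state(); c=cam("wrist",s)
im=cv2.imread("pics/w1.png"); hsv=cv2.cvtColor(im,cv2.COLOR_BGR2HSV)
for d in vision.outline_of("wedge","wrist"):
    m=d["region"].astype(np.uint8); r=cv2.minAreaRect(np.argwhere(m)[:,::-1].astype(np.float32)); print(round(d["p"],2),d["extent"],r)
tip=ray(c,(310.5,47),.003); b=ray(c,(310,206),.033); print(tip,b,np.linalg.norm((tip-b)[:2]),np.degrees(np.arctan2(*(tip-b)[1::-1])))
print("tips w",ray(c,(290,47),.003)-ray(c,(331,47),.003))
t=cam("top");sc=cam("scene")
for d in vision.outline_of("stand","top")[:1]: cv2.imwrite("pics/mask.png",d["region"].astype(np.uint8)*255)
# stand corners from top image (plate top z=.02)
E
python3 - <<'E'
import cv2
a=cv2.imread("pics/top0.png")[120:270,150:290]
cv2.imwrite("pics/crop2.png",cv2.resize(a,(560,600),interpolation=cv2.INTER_CUBIC))
a=cv2.imread("pics/scene0.png")[140:280,375:505]
cv2.imwrite("pics/crop3.png",cv2.resize(a,(520,560),interpolation=cv2.INTER_CUBIC))
E
```

```text
0.83 [291.2, 46.4, 329.7, 207.0] ((308.6982421875, 126.1494140625), (41.23244857788086, 158.1067352294922), 0.6740369200706482)
0.72 [100.6, 172.7, 250.1, 250.7] ((174.89212036132812, 211.71975708007812), (40.11599349975586, 150.97740173339844), 71.14683532714844)
0.66 [267.8, 261.9, 382.0, 330.5] ((329.3710632324219, 295.88262939453125), (121.8062515258789, 33.272953033447266), 19.316354751586914)
0.6 [423.7, 336.9, 443.5, 357.2] ((432.8999938964844, 347.20001220703125), (20.55480194091797, 12.965337753295898), 71.56504821777344)
[ 0.43753177 -0.13898701  0.003     ] [ 0.41300664 -0.30721634  0.033     ] 0.17000761694069721 81.70562511953668
tips w [-0.04359929  0.00610509  0.        ]
```

View pics/crop2.png

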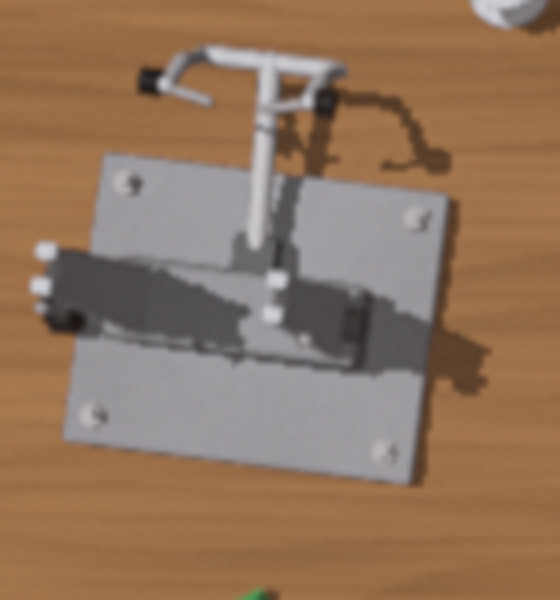

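View pics/crop3.png

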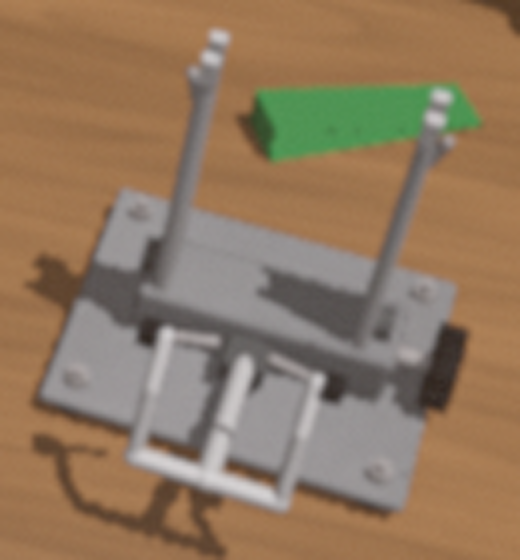

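The wrist image shows the beech wedge upright, tip edge at (310,47) and butt at (310,206). Its measured length is 170 mm, which matches the description. Next I measure the stand's corners in both views.

```bash
python3 - <<'E'
from h import *
t=cam("top");s=cam("scene")
T=[ray(t,(150+x/4,120+y/4),.02) for x,y in [(450,197),(412,486),(105,155),(65,440)]]
S=[ray(s,(375+x/4,140+y/4),.02) for x,y in [(40,400),(123,188),(403,511),(457,286)]]
for n,A in (("top",T),("scene",S)):
    A=np.array(A)[:,:2]; rf,rn,lf,ln=A
    ed=(rf+rn)/2; yx=(rn-rf+ln-lf)/2; xx=((lf+ln)-(rf+rn))/2
    print(n,"edge",ed.round(4),"width",np.linalg.norm(rn-rf),np.linalg.norm(ln-lf),"len",np.linalg.norm(xx),"head x",np.degrees(np.arctan2(xx[1],xx[0])),np.degrees(np.arctan2(yx[1],yx[0]))-90)
st=monitor.get_state()
tip=np.array([.4375,-.139]);h=np.radians(81.7);d=np.array([np.cos(h),np.sin(h)])
g=tip-d*.142; print("grasp",g,go([*g,.01]),go([*g,.12]), st["t"])
E
```

```text
top edge [0.5226 0.0714] width 0.197990676141875 0.19625175886685053 len 0.23838503527214047 head x 83.52529012073121 83.9665865866042
scene edge [0.5296 0.0792] width 0.20260873985589717 0.19808667537414568 len 0.2371183396010768 head x 83.7384339208402 83.6208041471989
grasp [ 0.41700142 -0.27951266] [-0.01087856 -0.00677251  0.23288504] [-0.01085103 -0.00669824  0.12288507] 3.85
```

```bash
python3 -m jog '[{"rx":0,"ry":0,"rz":0,"tx":-0.011,"ty":-0.007,"tz":0.06,"hand":0},{"rx":0,"ry":0,"rz":0,"tx":-0.011,"ty":-0.007,"tz":0.12,"hand":0},{"rx":0,"ry":0,"rz":0,"tx":-0.011,"ty":-0.007,"tz":0.17,"hand":0},{"rx":0,"ry":0,"rz":0,"tx":-0.011,"ty":-0.007,"tz":0.21,"hand":0},{"rx":0,"ry":0,"rz":0,"tx":-0.011,"ty":-0.007,"tz":0.228,"hand":0},{"rx":0,"ry":0,"rz":0,"tx":-0.011,"ty":-0.007,"tz":0.238,"hand":0},{"rx":0,"ry":0,"rz":0,"tx":-0.011,"ty":-0.007,"tz":0.238,"hand":0},{"rx":0,"ry":0,"rz":0,"tx":-0.011,"ty":-0.007,"tz":0.238,"hand":0}]' 10; python3 - <<'E'
from h import *
import cv2
s=monitor.get_state();print(s["t"],s["position"],s["q"].round(2),s["ft_force"])
im=vision.get_image("wrist"); cv2.imwrite("pics/w2.png",im[...,::-1])
E
```

```text
t: 4.85
position: [0.4169, -0.2808, 0.0058]
tool_rot: [0.001, 0.756, 0.655, 0.001]
ft_force: [-0.4, 0.8, 0.4]
width: 1.0
4.85 [ 0.41685507 -0.28084578  0.00577424] [-0.32  0.41  0.97  2.08 -0.45  0.87  0.76] [-0.41829506  0.78441296  0.42467711]
```

View pics/w2.png

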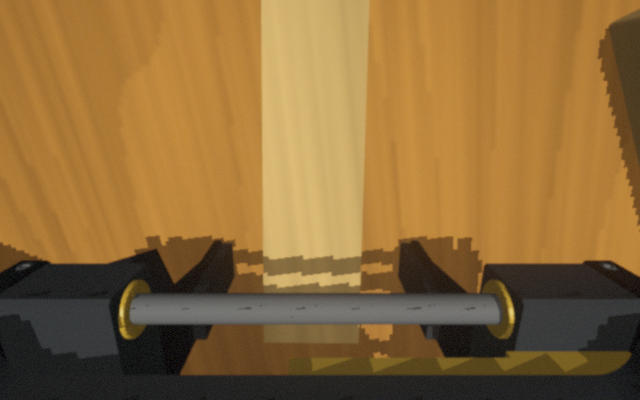

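The wedge lies centred between the fingers, columns 262 to 366, with the butt at row 343 behind the fingers. I'll close now.

```bash
python3 -m jog '[{"rx":0,"ry":0,"rz":0,"tx":0,"ty":0,"tz":0,"hand":1},{"rx":0,"ry":0,"rz":0,"tx":0,"ty":0,"tz":0,"hand":1},{"rx":0,"ry":0,"rz":0,"tx":0,"ty":0,"tz":0,"hand":1},{"rx":0,"ry":0,"rz":0,"tx":0,"ty":0,"tz":0,"hand":1},{"rx":0,"ry":0,"rz":0,"tx":0,"ty":0,"tz":0,"hand":1},{"rx":0,"ry":0,"rz":0,"tx":0,"ty":0,"tz":0,"hand":1}]' 40; python3 - <<'E'
from h import *
import cv2
s=monitor.get_state();print(s["t"],s["position"],s["width"]*87,s["ft_force"]);print(rot(s["tool_rot"]).round(3))
im=vision.get_image("wrist"); cv2.imwrite("pics/w3.png",im[...,::-1])
h=np.radians(83.7);d=np.array([np.cos(h),np.sin(h)]); e=np.array([.525,.075])
for k in (-.05,-.03,.0,.03,.05,.076):
    p=e+d*(k-.142); print(k,p,go([*p,s["position"][2]],s).round(4))
E
```

```text
t: 5.65
position: [0.4158, -0.2806, 0.0046]
tool_rot: [-0.0, 0.756, 0.655, -0.0]
ft_force: [0.2, 0.1, -0.0]
width: 0.513
5.65 [ 0.4158361  -0.28056082  0.00455592] 44.62291302856239 [ 0.22809383  0.10100449 -0.01770098]
[[ 0.143  0.99  -0.   ]
 [ 0.99  -0.143 -0.   ]
 [-0.    -0.    -1.   ]]
-0.05 [ 0.50393101 -0.1158405 ] [ 0.1756  0.0637 -0.    ]
-0.03 [ 0.5061257  -0.09596128] [ 0.1956  0.063  -0.    ]
0.0 [ 0.50941773 -0.06614246] [ 0.2256  0.062  -0.    ]
0.03 [ 0.51270976 -0.03632363] [ 0.2556  0.061  -0.    ]
0.05 [ 0.51490444 -0.01644441] [ 0.2755  0.0604 -0.    ]
0.076 [0.51775754 0.00939858] [ 0.3015  0.0595 -0.    ]
```

View pics/w3.png

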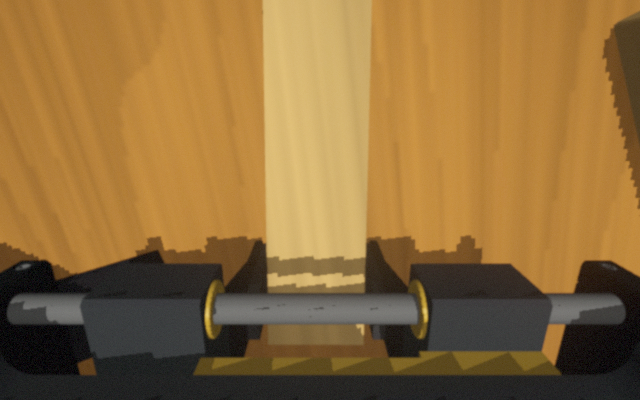

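```bash
python3 -m jog '[{"rx":0,"ry":0,"rz":0,"tx":0.01,"ty":0.005,"tz":0,"hand":1},{"rx":0,"ry":0,"rz":0,"tx":0.03,"ty":0.013,"tz":0,"hand":1},{"rx":0,"ry":0,"rz":0,"tx":0.055,"ty":0.023,"tz":0,"hand":1},{"rx":0,"ry":0,"rz":0,"tx":0.08,"ty":0.033,"tz":0,"hand":1},{"rx":0,"ry":0,"rz":-1,"tx":0.105,"ty":0.043,"tz":0,"hand":1},{"rx":0,"ry":0,"rz":-1,"tx":0.13,"ty":0.053,"tz":0,"hand":1},{"rx":0,"ry":0,"rz":-2,"tx":0.15,"ty":0.06,"tz":0,"hand":1},{"rx":0,"ry":0,"rz":-2,"tx":0.17,"ty":0.063,"tz":0,"hand":1},{"rx":0,"ry":0,"rz":-2,"tx":0.185,"ty":0.063,"tz":0,"hand":1},{"rx":0,"ry":0,"rz":-2,"tx":0.195,"ty":0.063,"tz":0,"hand":1},{"rx":0,"ry":0,"rz":-2,"tx":0.195,"ty":0.063,"tz":0,"hand":1}]' 40; python3 - <<'E'
from h import *
import cv2
s=monitor.get_state();print(s["t"],s["position"],s["width"]*87,s["ft_force"]);print(rot(s["tool_rot"]).round(3))
for n in ("wrist","top","scene"):
    im=vision.get_image(n); cv2.imwrite(f"pics/{n}4.png",im[...,::-1])
    for l in ("base_edge","wedge_tip","foot_near","foot_far"):
        print(n,l,[(d["xy"],round(d["p"],2)) for d in vision.pinpoint(l,n)][:3])
a=cv2.imread("pics/top4.png")[120:320,150:390];b=cv2.imread("pics/scene4.png")[100:280,300:510]
cv2.imwrite("pics/t4.png",cv2.resize(a,(720,600)));cv2.imwrite("pics/s4.png",cv2.resize(b,(700,600)))
E
```

```text
t: 7.08
position: [0.506, -0.0959, 0.0046]
tool_rot: [-0.0, 0.744, 0.668, 0.0]
ft_force: [-0.5, 0.3, 0.3]
width: 0.511
7.075 [ 0.50603081 -0.09586065  0.00455142] 44.457508615884485 [-0.49004955  0.34078517  0.30097283]
[[ 0.107  0.994 -0.   ]
 [ 0.994 -0.107  0.   ]
 [ 0.    -0.    -1.   ]]
wrist base_edge []
wrist wedge_tip []
wrist foot_near [([315.6, 151.5], 0.51)]
wrist foot_far []
top base_edge [([257.9, 204.5], 0.75)]
top wedge_tip [([469.6, 220.3], 0.78), ([163.9, 303.2], 0.63), ([532.2, 183.2], 0.57)]
top foot_near [([244.5, 233.3], 0.64)]
top foot_far []
scene base_edge [([394.5, 211.4], 0.65), ([276.9, 213.3], 0.4)]
scene wedge_tip [([292.3, 144.8], 0.87), ([137.9, 175.8], 0.87), ([383.4, 216.3], 0.81)]
scene foot_near [([408.6, 197.3], 0.57)]
scene foot_far [([392.9, 241.0], 0.7)]
```

View pics/t4.png

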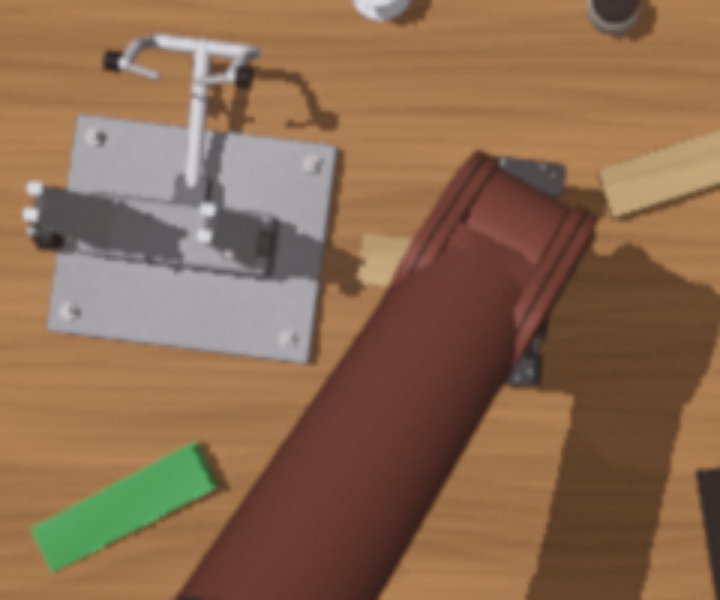

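View pics/s4.png

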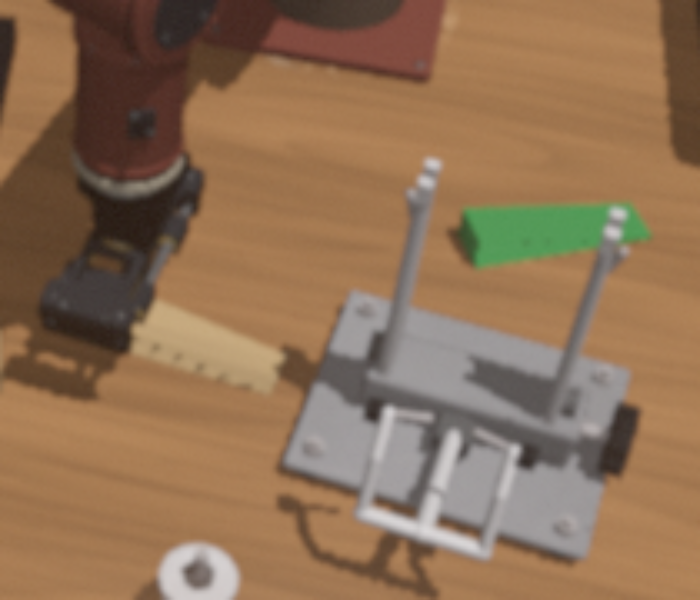

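View pics/wrist4.png

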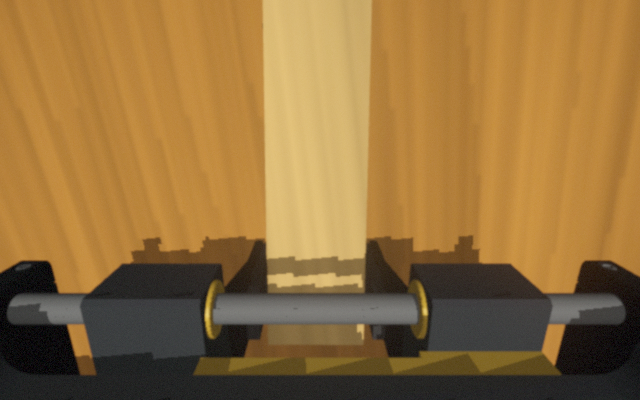

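Tip at top (270,206), about 30 mm short of the base edge (259,205), centred and parallel to the stand. I'll slide it in until just before the edge bears.

```bash
python3 -m jog '[{"rx":0,"ry":0,"rz":0,"tx":0.01,"ty":0,"tz":0,"hand":1},{"rx":0,"ry":0,"rz":0,"tx":0.02,"ty":0,"tz":0,"hand":1},{"rx":0,"ry":0,"rz":0,"tx":0.03,"ty":0,"tz":0,"hand":1},{"rx":0,"ry":0,"rz":0,"tx":0.04,"ty":0,"tz":0,"hand":1},{"rx":0,"ry":0,"rz":0,"tx":0.05,"ty":0,"tz":0,"hand":1},{"rx":0,"ry":0,"rz":0,"tx":0.06,"ty":0,"tz":0,"hand":1},{"rx":0,"ry":0,"rz":0,"tx":0.065,"ty":0,"tz":0,"hand":1},{"rx":0,"ry":0,"rz":0,"tx":0.065,"ty":0,"tz":0,"hand":1}]' 40; python3 - <<'E'
from h import *
import cv2
s=monitor.get_state();print(s["t"],s["position"],s["width"]*87,s["ft_force"]);print(rot(s["tool_rot"]).round(3))
for n in ("wrist","top","scene"):
    im=vision.get_image(n); cv2.imwrite(f"pics/{n}5.png",im[...,::-1])
a=cv2.imread("pics/top5.png")[120:320,150:390];b=cv2.imread("pics/scene5.png")[100:280,300:510]
cv2.imwrite("pics/t5.png",cv2.resize(a,(720,600)));cv2.imwrite("pics/s5.png",cv2.resize(b,(700,600)))
E
```

```text
t: 8.82
position: [0.5131, -0.0314, 0.0046]
tool_rot: [-0.0, 0.744, 0.668, 0.0]
ft_force: [1.0, 0.3, 0.3]
width: 0.517
8.825 [ 0.51313516 -0.03142408  0.00456701] 44.95413001554976 [0.95540287 0.31045681 0.31611349]
[[ 0.107  0.994  0.   ]
 [ 0.994 -0.107  0.   ]
 [ 0.    -0.    -1.   ]]
```

View pics/t5.png

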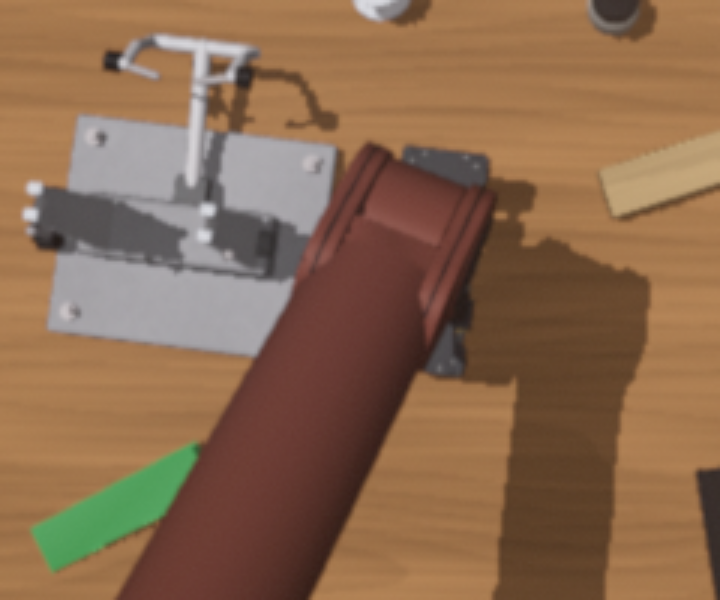

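View pics/s5.png

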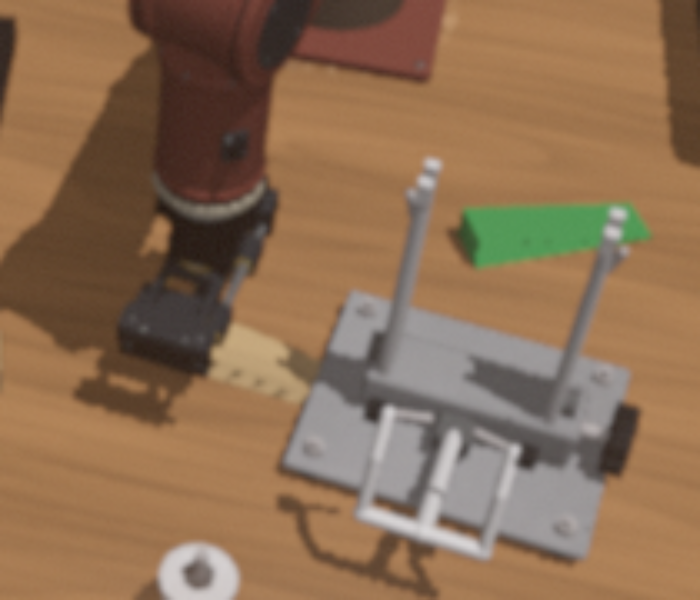

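View pics/wrist5.png

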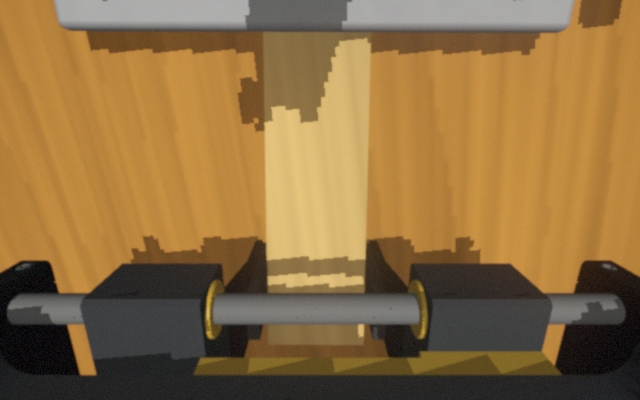

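The wrist view shows the base edge level along row 30 (columns 60 to 570) with the wedge centred at column 317 passing under it. I'll compute the penetration.

```bash
python3 - <<'E'
from h import *
import cv2
s=monitor.get_state(); c=cam("wrist",s)
im=cv2.imread("pics/wrist5.png"); g=cv2.cvtColor(im,cv2.COLOR_BGR2GRAY)
print(g[20:40,100],g[20:40,520])
T=rot(s["tool_rot"])
for u in (100,317,520):
    P=ray(c,(u,30.5),.012); L=T.T@(P-s["position"]); print(P.round(4),L.round(4))
print("tip pen", .1433-L[0])
cv2.imwrite("pics/w5c.png",cv2.resize(im[0:60,40:600],(800,86*1)))
E
```

```text
[170 165 157 149 140 133 121 110  94  76  68  75  79  76  81  79  79  77
  79  82] [169 168 166 160 154 146 138 128 120 110  95  84  83  85  90  88  91  87
  88  86]
[0.4371 0.0856 0.012 ] [ 0.1089 -0.0882 -0.0074]
[0.5247 0.0761 0.012 ] [ 1.09e-01 -1.00e-04 -7.50e-03]
[0.6067 0.0673 0.012 ] [ 0.1091  0.0823 -0.0075]
tip pen 0.03421245969161511
```

```bash
python3 -m jog '[{"rx":0,"ry":0,"rz":0,"tx":0.004,"ty":0,"tz":0,"hand":1},{"rx":0,"ry":0,"rz":0,"tx":0.008,"ty":0,"tz":0,"hand":1},{"rx":0,"ry":0,"rz":0,"tx":0.012,"ty":0,"tz":0,"hand":1},{"rx":0,"ry":0,"rz":0,"tx":0.014,"ty":0,"tz":0,"hand":1},{"rx":0,"ry":0,"rz":0,"tx":0.016,"ty":0,"tz":0,"hand":1},{"rx":0,"ry":0,"rz":0,"tx":0.018,"ty":0,"tz":0,"hand":1},{"rx":0,"ry":0,"rz":0,"tx":0.02,"ty":0,"tz":0,"hand":1},{"rx":0,"ry":0,"rz":0,"tx":0.022,"ty":0,"tz":0,"hand":1},{"rx":0,"ry":0,"rz":0,"tx":0.024,"ty":0,"tz":0,"hand":1},{"rx":0,"ry":0,"rz":0,"tx":0.026,"ty":0,"tz":0,"hand":1},{"rx":0,"ry":0,"rz":0,"tx":0.028,"ty":0,"tz":0,"hand":1},{"rx":0,"ry":0,"rz":0,"tx":0.028,"ty":0,"tz":0,"hand":1}]' 45; python3 - <<'E'
from h import *
import cv2
s=monitor.get_state();print(s["t"],s["position"],s["width"]*87,s["ft_force"]);print(rot(s["tool_rot"]).round(3))
for n in ("wrist","top","scene"):
    im=vision.get_image(n); cv2.imwrite(f"pics/{n}6.png",im[...,::-1])
T=rot(s["tool_rot"]); print("edge in tool if unmoved", T.T@(np.array([.5246,.0765,.012])-s["position"]))
a=cv2.imread("pics/top6.png")[120:320,150:390];b=cv2.imread("pics/scene6.png")[100:280,300:510]
cv2.imwrite("pics/t6.png",cv2.resize(a,(720,600)));cv2.imwrite("pics/s6.png",cv2.resize(b,(700,600)))
E
```

```text
t: 10.48
position: [0.5158, -0.0066, 0.0046]
tool_rot: [0.001, 0.745, 0.667, -0.001]
ft_force: [-0.9, -9.0, 0.5]
width: 0.512
10.475 [ 0.51576163 -0.0065714   0.00457026] 44.52295477069584 [-0.86799626 -9.03881488  0.51776807]
[[ 0.11   0.994 -0.   ]
 [ 0.994 -0.11  -0.003]
 [-0.003  0.    -1.   ]]
edge in tool if unmoved [ 0.08351847 -0.00035088 -0.00766266]
```

View pics/t6.png

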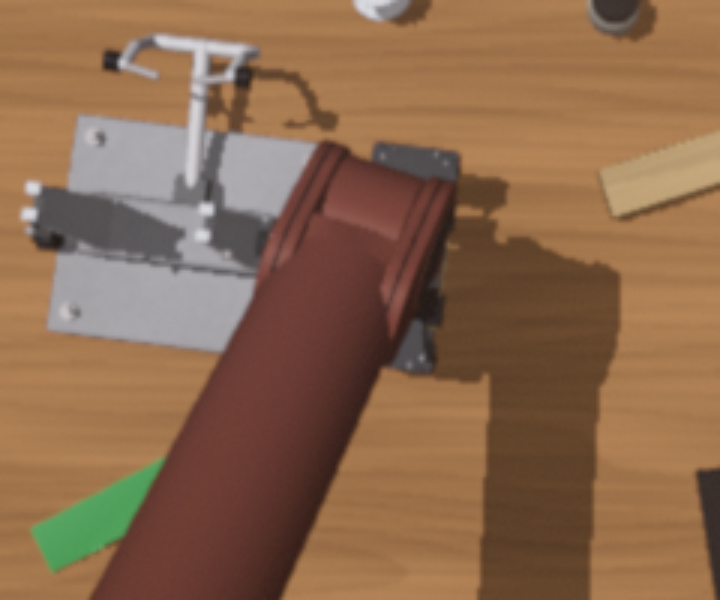

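View pics/s6.png

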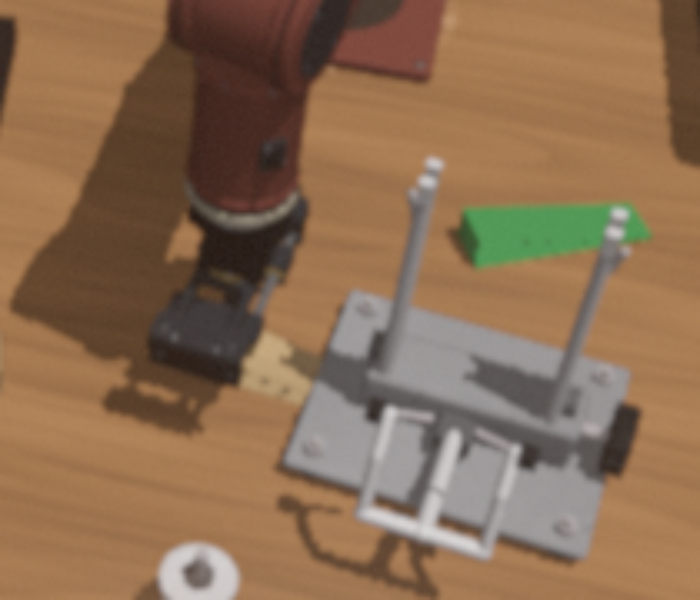

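View pics/wrist6.png

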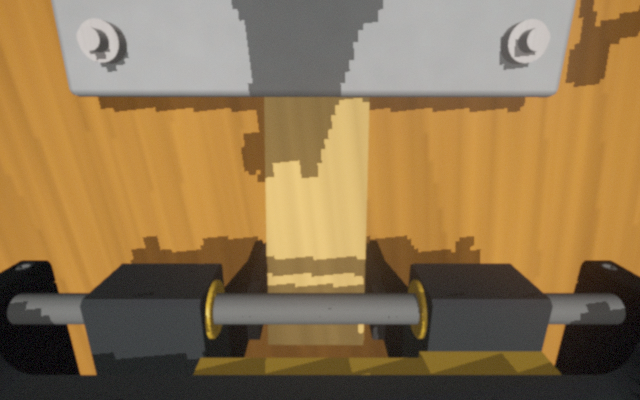

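```bash
cat > m.py <<'E'
import sys,cv2
from h import *
def edge(f,s):
    g=cv2.cvtColor(cv2.imread(f),cv2.COLOR_BGR2GRAY).astype(float); g=cv2.GaussianBlur(g,(1,5),0)
    c=cam("wrist",s);T=rot(s["tool_rot"])
    for u in (140,200,430,500):
        col=g[:230,u]; d=np.diff(col); r=int(np.argmin(d[5:]))+5
        # subpixel: end of dark transition
        for z in (.012,.0145):
            P=ray(c,(u,r+1.0),z); print(u,r,z,P.round(4),(T.T@(P-s["position"])).round(4))
E
python3 - <<'E'
from m import *
s=monitor.get_state(); edge("pics/wrist6.png",s); print(s["t"])
t5=cv2.imread("pics/top5.png");t6=cv2.imread("pics/top6.png");s5=cv2.imread("pics/scene5.png");s6=cv2.imread("pics/scene6.png")
def sh(a,b,box):
    x0,y0,x1,y1=box; A=cv2.cvtColor(a[y0:y1,x0:x1],7).astype(np.float32);B=cv2.cvtColor(b[y0:y1,x0:x1],7).astype(np.float32)
    return cv2.phaseCorrelate(A,B,cv2.createHanningWindow(A.shape[::-1],cv2.CV_32F))
print("left plate corner",sh(t5,t6,(160,150,200,190)),sh(t5,t6,(160,205,200,240)),"caliper",sh(t5,t6,(180,125,240,165)))
print("scene plate left",sh(s5,s6,(440,220,500,285)),"right",sh(s5,s6,(380,210,420,255)),"upright tops",sh(s5,s6,(415,140,445,180)),sh(s5,s6,(470,155,500,195)))
E
```

```text
140 94 0.012 [0.4497 0.0851 0.012 ] [ 0.0839 -0.0757 -0.0077]
140 94 0.0145 [0.451  0.085  0.0145] [ 0.0839 -0.0745 -0.0102]
200 94 0.012 [0.4752 0.0823 0.012 ] [ 0.0839 -0.0501 -0.0077]
200 94 0.0145 [0.476  0.0822 0.0145] [ 0.0839 -0.0492 -0.0102]
430 94 0.012 [0.573  0.0716 0.012 ] [ 0.084   0.0483 -0.0077]
430 94 0.0145 [0.5722 0.0717 0.0145] [ 0.084   0.0475 -0.0102]
500 94 0.012 [0.6027 0.0684 0.012 ] [ 0.0841  0.0782 -0.0077]
500 94 0.0145 [0.6015 0.0685 0.0145] [ 0.0841  0.0769 -0.0102]
10.625
left plate corner ((0.010338673633572881, 0.0660939949091599), 1.0162999796867371) ((-0.2735547343741658, 0.1809254112667098), 0.9945885115199619) caliper ((-0.13121831812971863, 0.0026179748283006177), 0.9369105442365011)
scene plate left ((0.1025067785013043, -0.04471926208375976), 0.8784620770701655) right ((0.12290833714098781, 0.3911612372733231), 0.8915762901306152) upright tops ((0.3029190152270349, -0.005917086941217065), 0.8308952089150746) ((0.5442430701351082, 0.22947805790239784), 0.9940254700183868)
```

The edge is unmoved and sits 84 mm ahead of the TCP. Penetration is about 59 mm, so the lift is about 1.4 mm, with 9 N of push. Another 17 mm should give about 4 mm.

```bash
python3 -m jog '[{"rx":0,"ry":0,"rz":0,"tx":0.002,"ty":0,"tz":0,"hand":1},{"rx":0,"ry":0,"rz":0,"tx":0.004,"ty":0,"tz":0,"hand":1},{"rx":0,"ry":0,"rz":0,"tx":0.006,"ty":0,"tz":0,"hand":1},{"rx":0,"ry":0,"rz":0,"tx":0.008,"ty":0,"tz":0,"hand":1},{"rx":0,"ry":0,"rz":0,"tx":0.01,"ty":0,"tz":0,"hand":1},{"rx":0,"ry":0,"rz":0,"tx":0.012,"ty":0,"tz":0,"hand":1},{"rx":0,"ry":0,"rz":0,"tx":0.0135,"ty":0,"tz":0,"hand":1},{"rx":0,"ry":0,"rz":0,"tx":0.015,"ty":0,"tz":0,"hand":1},{"rx":0,"ry":0,"rz":0,"tx":0.016,"ty":0,"tz":0,"hand":1},{"rx":0,"ry":0,"rz":0,"tx":0.017,"ty":0,"tz":0,"hand":1},{"rx":0,"ry":0,"rz":0,"tx":0.017,"ty":0,"tz":0,"hand":1},{"rx":0,"ry":0,"rz":0,"tx":0.017,"ty":0,"tz":0,"hand":1}]' 45; cat > c.py <<'E'
from m import *
k=sys.argv[1]
s=monitor.get_state();print(s["t"],s["position"],s["width"]*87,s["ft_force"]);print(rot(s["tool_rot"]).round(3))
for n in ("wrist","top","scene"):
    im=vision.get_image(n); cv2.imwrite(f"pics/{n}{k}.png",im[...,::-1])
edge(f"pics/wrist{k}.png",s)
b=cv2.imread(f"pics/scene{k}.png")[100:280,300:510]
cv2.imwrite(f"pics/s{k}.png",cv2.resize(b,(700,600)))
t5=cv2.imread("pics/top5.png");t6=cv2.imread(f"pics/top{k}.png");s5=cv2.imread("pics/scene5.png");s6=cv2.imread(f"pics/scene{k}.png")
def sh(a,b,box):
    x0,y0,x1,y1=box; A=cv2.cvtColor(a[y0:y1,x0:x1],7).astype(np.float32);B=cv2.cvtColor(b[y0:y1,x0:x1],7).astype(np.float32)
    return np.round(cv2.phaseCorrelate(A,B,cv2.createHanningWindow(A.shape[::-1],cv2.CV_32F))[0],2)
print("top left plate corners",sh(t5,t6,(160,150,200,190)),sh(t5,t6,(160,205,200,240)),"caliper",sh(t5,t6,(180,125,240,165)))
print("scene plate left",sh(s5,s6,(440,220,500,285)),"right",sh(s5,s6,(380,210,420,255)),"upright tops",sh(s5,s6,(415,140,445,180)),sh(s5,s6,(470,155,500,195)))
E
python3 c.py 7
```

```text
t: 12.12
position: [0.5176, 0.01, 0.0046]
tool_rot: [0.001, 0.745, 0.667, -0.001]
ft_force: [-1.5, -9.9, 0.2]
width: 0.512
12.125 [0.51756041 0.01002143 0.00455739] 44.55572699848189 [-1.4925544  -9.93305643  0.17148016]
[[ 0.11   0.994 -0.   ]
 [ 0.994 -0.11  -0.003]
 [-0.003  0.    -1.   ]]
140 135 0.012 [0.447  0.0848 0.012 ] [ 0.0665 -0.0784 -0.0076]
140 135 0.0145 [0.4483 0.0849 0.0145] [ 0.0668 -0.0771 -0.0101]
200 136 0.012 [0.4733 0.0814 0.012 ] [ 0.0661 -0.0519 -0.0076]
200 136 0.0145 [0.4742 0.0817 0.0145] [ 0.0664 -0.051  -0.0101]
430 136 0.012 [0.5747 0.0703 0.012 ] [ 0.0662  0.0501 -0.0076]
430 136 0.0145 [0.5739 0.0707 0.0145] [ 0.0665  0.0493 -0.0101]
500 78 0.012 [0.6042 0.0915 0.012 ] [ 0.0905  0.0771 -0.0077]
500 78 0.0145 [0.6029 0.0916 0.0145] [ 0.0904  0.0759 -0.0102]
top left plate corners [-0.38  0.  ] [-0.37  0.07] caliper [-0.75 -0.31]
scene plate left [0.85 0.1 ] right [0.86 0.16] upright tops [ 0.56 -0.56] [1.34 0.55]
```

View pics/wrist7.png

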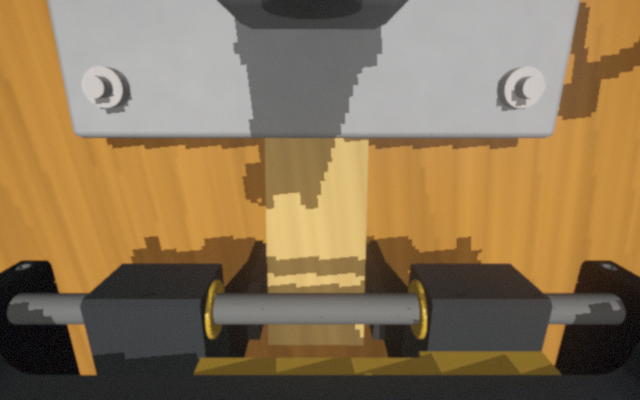

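View pics/s7.png

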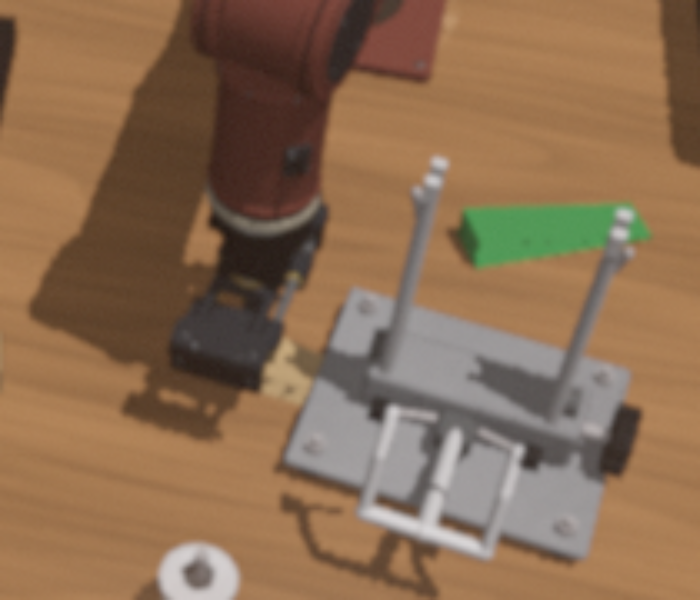

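```bash
python3 - <<'E'
import cv2,numpy as np
o=[]
for k,y in ((6,42),(7,88)):
    im=cv2.imread(f"pics/wrist{k}.png")
    r=[cv2.resize(im[max(y-40,0):y+35,a:a+110],(390,290),interpolation=cv2.INTER_CUBIC) for a in (50,470)]
    o.append(np.hstack(r))
    print(k,[max(y-40,0)])
cv2.imwrite("pics/nuts.png",np.vstack(o))
E
```

```text
6 [2]
7 [48]
```

View pics/nuts.png

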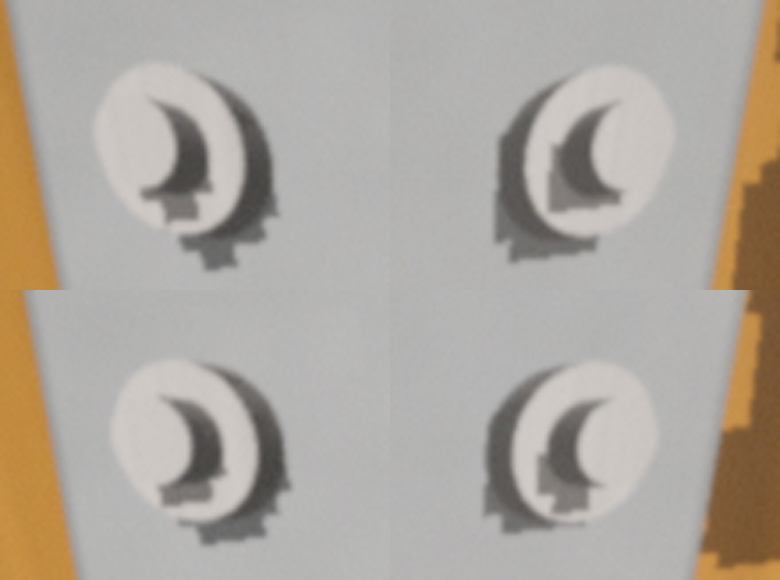

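```bash
python3 - <<'E'
from h import *
s=monitor.get_state(); f,cx,cy,e,Rm=cam("wrist",s)
for n,u,v in ((6,(97.8,529.1),41.),(7,(102.05,525.0),87.0)):
    for ds in (-1,0,1):
        d=f*.160/(u[1]-u[0]+ds); P=e+Rm@np.array([((u[0]+u[1])/2-cx)/f*d,(v-cy)/f*d,d])
        print(n,ds,(P[2]*1000).round(2))
print(s["t"],s["ft_force"],s["position"])
E
```

```text
6 -1 25.84
6 0 26.16
6 1 26.48
7 -1 28.42
7 0 28.75
7 1 29.07
12.275 [-1.4925212  -9.84439931  1.636338  ] [0.51759622 0.01001921 0.0045668 ]
```

```bash
python3 -m jog '[{"rx":0,"ry":0,"rz":0,"tx":0,"ty":0,"tz":0,"hand":1},{"rx":0,"ry":0,"rz":0,"tx":0,"ty":0,"tz":0,"hand":1},{"rx":0,"ry":0,"rz":0,"tx":0,"ty":0,"tz":0,"hand":1},{"rx":0,"ry":0,"rz":0,"tx":0,"ty":0,"tz":0,"hand":1},{"rx":0,"ry":0,"rz":0,"tx":0,"ty":0,"tz":0,"hand":1},{"rx":0,"ry":0,"rz":0,"tx":0,"ty":0,"tz":0,"hand":1}]' 45; python3 c.py 8
```

```text
t: 13.02
position: [0.5176, 0.01, 0.0046]
tool_rot: [0.001, 0.745, 0.667, -0.001]
ft_force: [-0.8, -9.2, 1.0]
width: 0.514
13.025 [0.51758713 0.01001715 0.00455968] 44.69631744886116 [-0.7744889  -9.20942527  1.03671064]
[[ 0.11   0.994 -0.   ]
 [ 0.994 -0.11  -0.003]
 [-0.003  0.    -1.   ]]
140 136 0.012 [0.4469 0.0843 0.012 ] [ 0.0661 -0.0785 -0.0076]
140 136 0.0145 [0.4482 0.0845 0.0145] [ 0.0664 -0.0772 -0.0101]
200 136 0.012 [0.4733 0.0814 0.012 ] [ 0.0661 -0.0519 -0.0076]
200 136 0.0145 [0.4742 0.0817 0.0145] [ 0.0664 -0.051  -0.0101]
430 136 0.012 [0.5747 0.0703 0.012 ] [ 0.0662  0.0501 -0.0076]
430 136 0.0145 [0.5739 0.0707 0.0145] [ 0.0665  0.0493 -0.0101]
500 78 0.012 [0.6042 0.0915 0.012 ] [ 0.0905  0.0771 -0.0077]
500 78 0.0145 [0.603  0.0916 0.0145] [ 0.0904  0.0759 -0.0102]
top left plate corners [-0.35 -0.04] [-0.35  0.09] caliper [-0.8  -0.37]
scene plate left [0.79 0.03] right [0.61 0.1 ] upright tops [ 1.22 -0.22] [1.14 0.34]
```

Nothing moved while holding: the edge, pose and roughly 9 N push are all unchanged. I'm handing it in.

```bash
python3 -c "
from workcell import job; print(job.finish_job())"
```

```text
the job is handed in; nothing more can be done
None
```

The wedge is under the right-hand end of the stand and both right-hand feet should be about 4 mm clear of the bench. The robot is still gripping it at 45 N. I handed the job in at about 13 s, and no verdict was reported.

I picked the plain beech wedge, slid it flat along the bench between the two right-hand feet, and pushed it in about 77 mm past the edge of the base.

- **Lift:** about 4.1 mm, worked out from how far the wedge is in. A check on the foot nuts in the wrist picture gave 2.6 mm of lift over the last push, against 2.8 mm expected. The lift itself was not measured directly.
- **Stand:** it shifted only about 1 mm, and the wedge sits centred and square to it.
- **Steadiness:** the push stayed at 9 to 10 N and nothing moved while I held for 0.75 s.
- **Left-hand feet:** the pictures show no sign of them lifting, but I did not measure their height.
- **Surroundings:** I saw no contact between the robot and the stand, and I kept clear of the packer, hub, jar and screwdriver.
- **Disagreements:** one edge reading (column 500) in the last two pictures locked onto a foot nut, so I ignored it. My first move command was refused for leaving out some values; nothing moved.

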